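# Set the iris lever of the viewing lamp to its mark

## Task

On the round lamp stand, gently push the iris ring's lever round by its upright pin, without squeezing or forcing it, until the pointer stands on the one long mark of the scale, and let go of it. Then press the white lamp button on the switch box down and release it, leaving the lever on the mark. Leave everything else on the bench where it stands.

Things in the scene. Friction and masses are not known exactly. Their poses are not given: they have to be found in the camera images.
- light_stand: Grey round lamp stand fixed to the bench: base 250 mm diameter, 50 mm tall; a black lamp head 92 mm diameter rises from its middle to 78 mm above the bench. Origin on its axis, at the bench; z up, and the iris ring turns about this z.
- iris_ring: Aluminium iris ring round the lamp head, 116 mm diameter, top 69 mm above the bench, with its lever. Origin on the stand's axis, 56 mm up; own x axis points out along the lever. Turns about the vertical only, to stops 1.65 rad either side of the stand's -x; friction (2 N at the pin) keeps it where left. It starts clockwise (from above) of the long mark, 0.4 to 2.6 rad from it.
- lever_pin (a point): On the axis of the upright black pin on the lever, 88 mm above the bench. The pin is 12 mm in diameter, stands 80 mm out from the ring's axis, and its top is 110 mm above the bench; below 66 mm is the flat lever arm (14 mm wide). It is what the finger pushes.
- pointer (a point): The tip's centre of the pointer (5 mm wide) at the outer end of the lever: 100 mm out from the ring's axis, 62 mm above the bench, straight outward of the pin.
- scale: White scale disc lying on the stand's base, 242 mm diameter, top 53 mm above the bench, fixed, centred on the stand's axis; its own x axis points to the long mark. Black radial marks 15 degrees apart near its edge: seven short ones (9 x 3 mm) and, between them, one long mark.
- long_mark (a point): A point on the middle line of the one long mark (31 mm long, 6 mm wide, running radially), 100 mm out from the stand's axis, straight below where the pointer's tip comes to stand.
- lamp_button_top (a point): Centre of the top face of the lamp's push button, a white round button of 36 mm diameter in a black housing on a grey switch box (120 x 85 mm, 40 mm tall, fixed); beside it on the box, 58 mm off, is a black brightness knob of 22 mm diameter, not needed. Pressed straight down.
- lamp_button (a joint): Travel of the lamp button in m: 0 up, 0.007 fully down. It springs back; fully down takes 4 N.
- amber_bottle: Bystander, loose, not to be moved: upright amber glass bottle with a white cap, 56 mm diameter, 120 mm tall. Origin at the centre of its underside.
- reagent_jar: Bystander, loose, not to be moved: upright white jar with a blue cap, 68 mm diameter, 85 mm tall. Origin at the centre of its underside.
- slide_box: Bystander, loose, not to be moved: cardboard box 85 x 60 mm, 34 mm tall. Origin at the centre of its underside.
- marker_pen: Bystander, loose, not to be moved: marker pen lying flat, 125 mm long (along its own y), 18 mm wide, 16 mm high. Origin at the centre of its underside.
- beaker: Bystander, loose, not to be moved: glass beaker, 72 mm diameter, 95 mm tall. Origin at the centre of its underside.
- tube_rack: Bystander, loose, not to be moved: white rack, 68 x 104 mm, with 15 capped sample tubes, 78 mm tall. Origin at the centre of its underside.
Mind the look-alikes: they are no part of the job. Leave any green look-alike of the part that bears lamp_button_top alone.

How it is judged:
By the outcome, as a careful person would: the job done as asked, in the order asked, and still so for the second after the job is handed in, with the robot touching nothing.
It also fails if it takes over 54 s, if anything falls off the work surface, if the arm or the gripper's body presses on something with over 40 N, if the wrist force passes 120 N, or if a joint passes its speed limit or range.

## Robot

A 6-joint arm with a two-finger parallel gripper is mounted at the origin on the work surface. World frame = base frame: x ahead of the robot, y to its left, z up, the work surface at z = 0. Lengths are in m, angles in degrees, forces in N, time in s.
With the tool pointing down it reaches from about 0.375 to 0.925 m from the base axis. Payload 5.7 kg.
Tool frame: the origin (TCP) lies at the very end of the fingers, on their centre line; the grasp point (between the pads) lies 19 mm behind it (env.tcp_to_grasp is the z of the grasp point in the tool frame, in m); z points along the fingers, y is the direction in which the jaws open and shut (so a half turn about z gives the same grasp; the last joint's range is limited). The gripper opens to 88 mm and grips with 3 to 60 N. Pads are 20 mm wide; open, the fingers measure 115 mm over their backs; the gripper's body (75 mm by 178 mm) begins 61 mm behind the grasp point.
Start: joints at [-79.36, 20.558, 86.54, -0, 72.909, -6.595], TCP at [0.178, -0.573, 0.223] pointing down, gripper open.
Joint ranges: [-170.27, 170.27], [-57.76, 135], [12.27, 136.19], [-55.21, 235.2], [11.17, 155.16], [-170.74, 170.74]. Speed limits (degrees/s): [136.94, 136.94, 180, 180, 180, 180].

## Interface

Orientations are given as [roll, pitch, yaw] about the fixed x, y, z axes, in that order (R = Rz(yaw) Ry(pitch) Rx(roll)).
In Python, from cell import env gives the robot as it stands. The module is installed in compiled form; this text tells all that it offers. Calls block until the motion is done:
- env.move_to(position, orientation): joint-space move of the TCP to a pose.
- env.move_linear(position, orientation=None, rate=0.15): straight line of the TCP; orientation=None keeps the orientation; rate is the mean speed in m/s.
- env.move_j(angles): joint-space move.
- env.command_gripper(opening, grip_force=None): finger opening in m; grip_force is the grip in N (None keeps the last); returns when the fingers have stopped.
- env.dwell(seconds).
- env.solve_ik(position, orientation): joint angles nearest the present ones, or None.
- env.observe(): the state.
- env.camera(name): name is "scene" or "top" or "wrist"; returns a dict with "frame" (384x512x3 uint8, red, green, blue), "K" (3x3 intrinsics, pixels), "position" and "attitude" of the camera in the world. Camera axes: x right, y down, z forward; pixel columns grow to the right and rows downward; lengths in m; the calibration is good to about 2 mm. The wrist camera is an equidistant fisheye: a pixel r from the principal point sees the ray r / f radians off the axis. A picture is of the moment at which its call begins. There is no depth.
A pose or a line that the arm cannot do raises env.Unreachable and nothing moves.
- env.job_done(): hands the job in, once; it reports no verdict.
The state is a dict: "clock": time; "joint_pos": joint angles; "qd": joint speeds; "joint_efforts": joint torques, N m; "tool_pos": TCP position; "orientation": TCP orientation; "wrist_force": force on the tool from outside, world axes, zero at the start; "moment": the same for the moment, N m; "finger_gap": finger opening in m.
Only numpy, scipy, OpenCV 4.12 (cv2) and the standard library are available. Lean on these libraries where they do the work, as an engineer would, in place of code of your own. Each camera call takes 0.05 s, during which the arm holds its last target. There are 200 camera calls.

## Working session

There is one attempt and no reset: what is moved stays moved. The work goes in short steps, each a Python script; the robot and the scene stay as the last script left them, time stands still between calls to the robot, and variables do not carry over. Pictures are saved under pics/ and viewed, on a budget of 10 in all, crops included, one or two more only if the job needs it, and the job is handed in when it is done.

```bash
mkdir -p pics; cat > h.py <<'E'
import numpy as np, cv2
from scipy.spatial.transform import Rotation as R
from cell import env
def cam(n,f=None):
    c=env.camera(n)
    if f: cv2.imwrite('pics/'+f,c['frame'][:,:,::-1])
    return c
def rot(c):
    a=np.array(c['attitude'],float)
    return a if a.shape==(3,3) else R.from_euler('xyz',a,degrees=True).as_matrix()
def px2w(c,u,v,z):
    K=np.array(c['K']); d=rot(c)@np.array([(u-K[0,2])/K[0,0],(v-K[1,2])/K[1,1],1]); p=np.array(c['position'])
    return p+d*(z-p[2])/d[2]
def w2px(c,P):
    K=np.array(c['K']); q=(np.atleast_2d(P)-np.array(c['position']))@rot(c); q=q@K.T
    return q[:,:2]/q[:,2:]
E
python3 - <<'E'
from h import *
for n in('top','scene'):
    c=cam(n,n+'0.png'); print(n,c['position'],c['attitude'],c['K'])
print(env.observe())
E
```

```text
top [0.4032166  0.14999922 1.263681  ] [-174.15978221   -0.17620565  -90.37724439] [[350.01454574   0.         255.68258179]
 [  0.         350.01454574 201.99142153]
 [  0.           0.           1.        ]]
scene [ 1.11762492 -0.32879839  0.90433353] [-136.3924776     0.42511711   50.55651786] [[360.42484731   0.         256.43703473]
 [  0.         360.42484731 194.95863062]
 [  0.           0.           1.        ]]
{'clock': 0.1, 'joint_pos': array([-7.93596508e+01,  2.05939767e+01,  8.65916374e+01, -2.27081672e-03,
        7.29072524e+01, -6.59416216e+00]), 'qd': array([-0.07750976, -0.0257193 , -0.09371406,  0.04517845, -0.07926092,
       -0.07996222]), 'joint_efforts': array([-1.37130269e-04, -5.16356206e+01, -2.71407634e+01,  6.75523560e-02,
        2.76391703e-02, -3.37022664e-05]), 'tool_pos': array([ 0.17764183, -0.57246434,  0.22189952]), 'orientation': array([-1.79907499e+02, -8.50932560e-03,  1.72351737e+01]), 'wrist_force': array([0.40469961, 0.57093721, 0.78622112]), 'moment': array([0.00050055, 0.03637426, 0.03271164]), 'finger_gap': 0.08765634552532503}
```

View pics/top0.png

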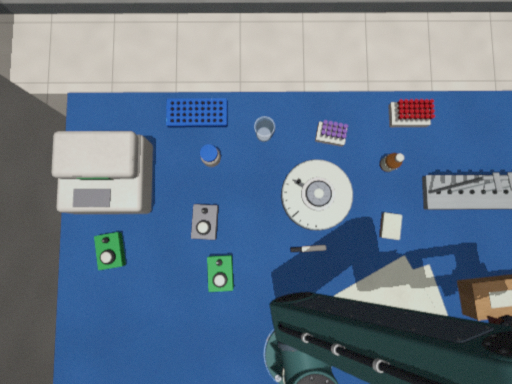

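View pics/scene0.png

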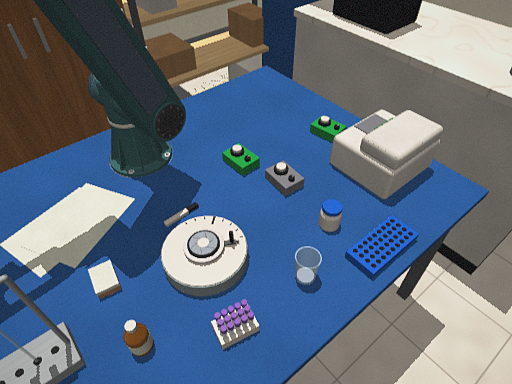

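```bash
python3 - <<'E'
import cv2
a=cv2.imread('pics/top0.png'); b=cv2.imread('pics/scene0.png')
x=cv2.resize(a[150:240,272:362],(540,540),interpolation=cv2.INTER_CUBIC)
y=cv2.resize(a[198:248,184:224],(256,320),interpolation=cv2.INTER_CUBIC)
import numpy as np
o=np.zeros((540,800,3),'uint8');o[:,:540]=x;o[:320,540:796]=y
cv2.imwrite('pics/crop.png',o)
s=cv2.resize(b[200:300,150:260],(770,700)[0:2],interpolation=cv2.INTER_CUBIC)
cv2.imwrite('pics/crop2.png',cv2.resize(b[205:300,155:255],(600,570),interpolation=cv2.INTER_CUBIC))
E
```

```text
(no output)
```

View pics/crop.png

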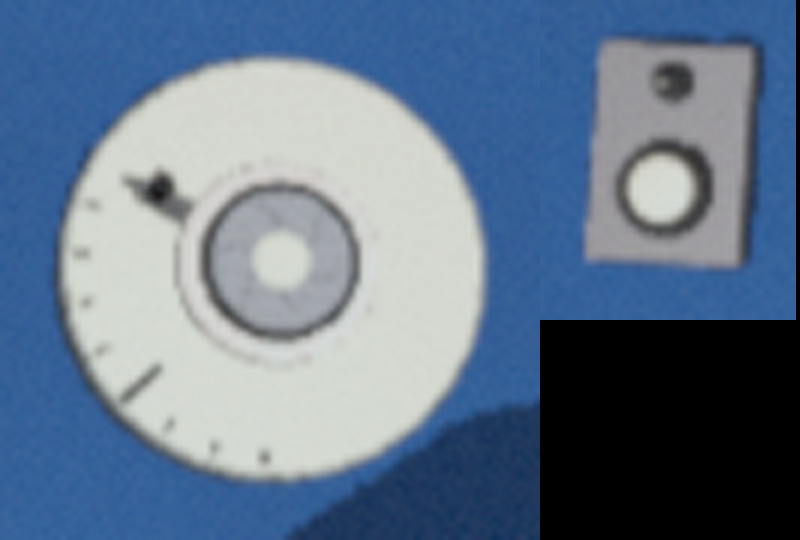

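```bash
python3 - <<'E'
from h import *
from scipy.optimize import least_squares
c=cam('top'); s=cam('scene')
def fit(c,u0,v0,z,r):
    g=c['frame'].astype(int); m=((g.min(2)>150)).astype('uint8')
    cs,_=cv2.findContours(m,cv2.RETR_EXTERNAL,cv2.CHAIN_APPROX_NONE)
    k=[k for k in cs if cv2.pointPolygonTest(k,(u0,v0),False)>=0][0][:,0]
    P=np.array([px2w(c,u,v,z)[:2] for u,v in k])
    f=lambda p:np.hypot(*(P-p[:2]).T)-p[2]
    q=least_squares(f,[*P.mean(0),r],loss='soft_l1',f_scale=.002)
    return q.x,len(k)
print(fit(c,335,175,.053,.121)); print(fit(s,178,262,.053,.121))
F=lambda x,y:(272+(x+.5)/6-.5,150+(y+.5)/6-.5)
pt=lambda x,y,z:px2w(c,*F(x,y),z)
print('head',pt(281,261,.078),'lm ends',pt(122,402,.053),pt(160,367,.053),'pin top',pt(159,187,.110),'ptr',pt(126,180,.062))
b=px2w(c,184+(122.5)/6.4-.5,198+188.5/6.4-.5,.055);print('btn',b)
for z in(.045,.055,.065): 
  p=px2w(c,203-0+.15,227-.05,z); print(z,p,w2px(s,p))
o=cv2.resize(s['frame'][150:200,255:315],(600,500),interpolation=cv2.INTER_CUBIC)[:,:,::-1]
cv2.imwrite('pics/btn.png',o)
print(w2px(s,px2w(c,203.15,227-.05,.055)))
E
```

```text
(array([ 0.5539798 , -0.06911646,  0.12041569]), 196)
(array([ 0.55245331, -0.06734601,  0.11986322]), 248)
head [ 0.55371306 -0.06894317  0.078     ] lm ends [0.47543889 0.02030574 0.053     ] [ 0.49555402 -0.00202082  0.053     ] pin top [0.59152323 0.00379002 0.11      ] ptr [0.6035746  0.01674899 0.062     ]
btn [0.44153814 0.32873881 0.055     ]
0.045 [0.44185455 0.32844948 0.045     ] [[280.45341711 169.99533651]]
0.055 [0.4415375  0.32698519 0.055     ] [[280.19841245 168.01686901]]
0.065 [0.44122045 0.3255209  0.065     ] [[279.94027441 166.01409099]]
[[280.19841245 168.01686901]]
```

View pics/btn.png

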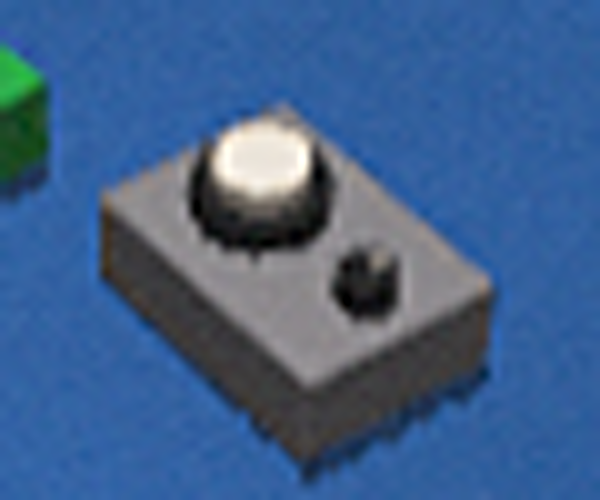

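```bash
cat >> h.py <<'E'
C=np.array([.5537,-.0685])
def pose(th,off,z):
    t=np.radians(th); e=np.array([np.cos(t),np.sin(t)]); n=np.array([-e[1],e[0]])
    return [*(C+.08*e-off*n),z],[180,0,th-90]
def F(): return np.array(env.observe()['wrist_force'])
E
python3 - <<'E'
from h import *
env.command_gripper(0)
env.move_to(*pose(61.5,.045,.20)); env.move_linear(pose(61.5,.045,.084)[0])
f0=F(); print(f0,env.observe()['finger_gap'])
n=np.array([-np.sin(np.radians(61.5)),np.cos(np.radians(61.5))])
for o in np.arange(.036,.008,-.002):
    env.move_linear(pose(61.5,o,.084)[0],rate=.04); d=(F()-f0); print(round(o,3),d.round(2),round(d[:2]@n,2))
    if d[:2]@n<-1.2: break
print(env.observe()['clock'],env.observe()['tool_pos'])
cam('wrist','w1.png');cam('scene','s1.png')
E
```

```text
[-0.12113461 -0.74982765  0.05417184] 0.00017797627051187548
0.036 [-1.44  1.12  0.62] 1.8
0.034 [-0.32  0.78  0.6 ] 0.65
0.032 [ 0.33  0.95 -0.12] 0.16
0.03 [0.15 0.32 0.22] 0.02
0.028 [0.36 0.36 0.33] -0.15
0.026 [-0.34  0.99 -0.9 ] 0.77
0.024 [-0.11  0.07  0.17] 0.13
0.022 [ 0.01  0.38 -0.07] 0.17
0.02 [0.58 1.36 0.12] 0.13
0.018 [1.1  1.26 0.75] -0.37
0.016 [ 1.6  -0.11 -0.86] -1.46
7.875 [ 0.60630292 -0.00580948  0.08411467]
```

View pics/w1.png

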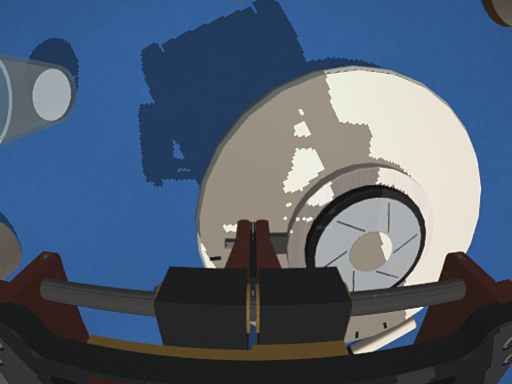

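```bash
python3 - <<'E'
from h import *
f0=F()
for th in np.arange(66,127,5):
    p=pose(th,.0165,.084); env.move_linear(*p,rate=.06)
    t=np.radians(th); print(th,round(F()[:2]@[-np.sin(t),np.cos(t)],1),end=' ')
o=env.observe();print(o['clock'],o['tool_pos'],pose(126,.0165,.084)[0])
p=pose(126,.019,.084);env.move_linear(p[0])   # ease off
c=cam('top');cam('scene','s2.png');w=cam('wrist')
x=cv2.resize(c['frame'][150:240,272:362],(400,400),interpolation=cv2.INTER_CUBIC)
y=cv2.resize(env.camera('scene')['frame'][205:285,155:255],(400,320),interpolation=cv2.INTER_CUBIC)
o=np.zeros((600,800,3),'uint8');o[:400,:400]=x;o[:320,400:]=y
cv2.imwrite('pics/c2.png',o[:,:,::-1])
E
```

```text
66 -1.1 71 0.2 76 -0.4 81 -0.2 86 -0.0 91 -0.5 96 0.5 101 -0.2 106 0.6 111 -0.5 116 -0.8 121 -0.1 126 -0.2 11.425 [0.5200309  0.00584748 0.08398398] [np.float64(0.5200259602237888), np.float64(0.005919816212821592), 0.084]
```

View pics/c2.png

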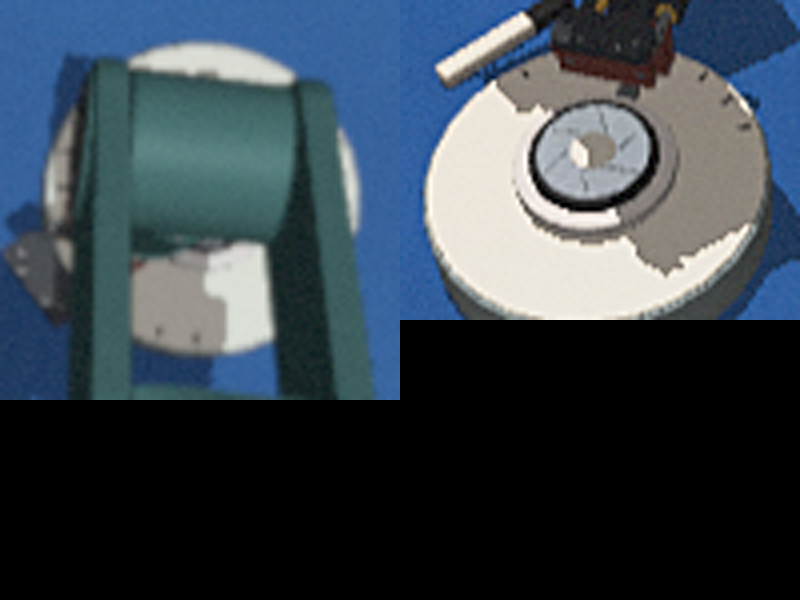

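```bash
python3 - <<'E'
from h import *
env.move_linear(pose(126,.03,.084)[0]);env.move_linear(pose(126,.03,.22)[0],rate=.2)
w=cam('wrist','w3.png'); np.savez('w3.npz',**w); print(w['position'],w['attitude'],w['K'],env.observe()['clock'])
cv2.imwrite('pics/w3b.png',cv2.resize(w['frame'][:,:,::-1],(800,600),interpolation=cv2.INTER_CUBIC))
E
```

```text
[0.59869571 0.06433952 0.3796258 ] [ 1.62127659e+02  7.68377047e-02 -5.39473345e+01] [[297.31863964   0.         252.50770192]
 [  0.         297.31863964 185.30671108]
 [  0.           0.           1.        ]] 13.0083
```

View pics/w3b.png

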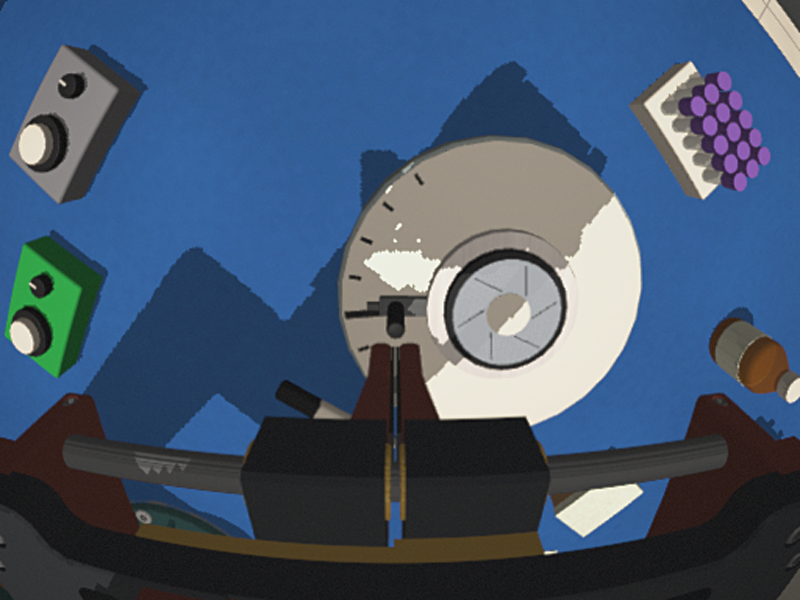

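```bash
cat >> h.py <<'E'
def fish(w,u,v,z):
    K=w['K']; x=(u-K[0,2])/K[0,0]; y=(v-K[1,2])/K[1,1]; r=np.hypot(x,y)
    d=rot(w)@np.array([x/r*np.sin(r),y/r*np.sin(r),np.cos(r)]); p=np.array(w['position'])
    return p+d*(z-p[2])/d[2]
def fishpx(w,P):
    q=(np.array(P)-np.array(w['position']))@rot(w); t=np.arctan2(np.hypot(*q[:2]),q[2]); e=q[:2]/np.hypot(*q[:2])
    return w['K'][0,0]*t*e+w['K'][:2,2]
E
python3 - <<'E'
from h import *
w=dict(np.load('w3.npz'))
g=lambda u,v,z:fish(w,(u+.5)/1.5625-.5,(v+.5)/1.5625-.5,z)
# disc centre from the wrist picture: outline points
from scipy.optimize import least_squares
E=[(340,277),(641,265),(490,137),(600,187),(404,170),(360,210),(635,320),(560,412)]
P=np.array([g(*e,.053)[:2] for e in E]); q=least_squares(lambda p:np.hypot(*(P-p[:2]).T)-p[2],[*C,.121]).x
Ch=g(506,309.5,.078)[:2]; print('disc',q,'head',Ch)
for Cc in(q[:2],Ch):
  for n,u,v,z in[('lm out',346,316,.053),('lm in',366,314,.053),('s+1',364,349,.053),('s-1',355,277.5,.053),('s-2',366,240,.053),('s-3',388,206,.053),('s-4',419,180,.053),('tip',369,306,.062),('arm',385,306.5,.063),('pintop',396,330,.11)]:
    d=g(u,v,z)[:2]-Cc; print(n,round(np.degrees(np.arctan2(d[1],d[0])),2),round(np.hypot(*d),4),end='; ')
  print()
f=cv2.resize(w['frame'][165:245,210:290],(800,800),interpolation=cv2.INTER_CUBIC)[:600]
cv2.imwrite('pics/w3c.png',f[:,:,::-1])
E
```

```text
disc [ 0.55104631 -0.06627695  0.1216436 ] head [ 0.55422144 -0.06455524]
lm out 131.39 0.1154; lm in 131.25 0.1001; s+1 146.59 0.1088; s-1 115.71 0.109; s-2 100.29 0.1096; s-3 84.97 0.1099; s-4 70.0 0.1094; tip 125.7 0.0968; arm 125.66 0.0851; pintop 124.64 0.0772; 
lm out 133.13 0.1163; lm in 133.25 0.101; s+1 148.25 0.1106; s-1 117.61 0.1089; s-2 102.1 0.1085; s-3 86.57 0.1079; s-4 71.29 0.1067; tip 127.81 0.0973; arm 128.05 0.0856; pintop 127.29 0.0777;
```

View pics/w3c.png

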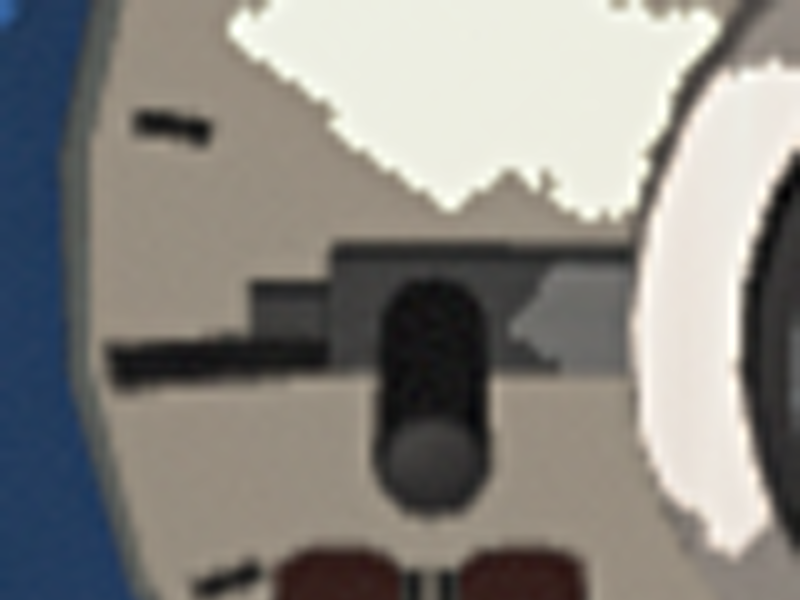

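```bash
python3 - <<'E'
from h import *
env.move_linear(pose(126,.03,.084)[0],rate=.2)
for th,o in((126,.018),(128.5,.0165),(131.2,.0165)): env.move_linear(*pose(th,o,.084),rate=.04)
print(env.observe()['tool_pos'],pose(131.2,.0165,.084)[0],F())
env.move_linear(pose(131.2,.03,.084)[0]);env.move_linear(pose(131.2,.03,.22)[0],rate=.2)
w=cam('wrist'); np.savez('w4.npz',**w); print(env.observe()['clock'])
cv2.imwrite('pics/w4.png',cv2.resize(w['frame'][165:225,210:290],(800,600),interpolation=cv2.INTER_CUBIC)[:,:,::-1])
E
```

```text
[0.51352309 0.00265758 0.08403246] [np.float64(0.513419689187285), np.float64(0.0025615688036161877), 0.084] [0.43514664 0.01733158 1.08864747]
15.95
```

View pics/w4.png

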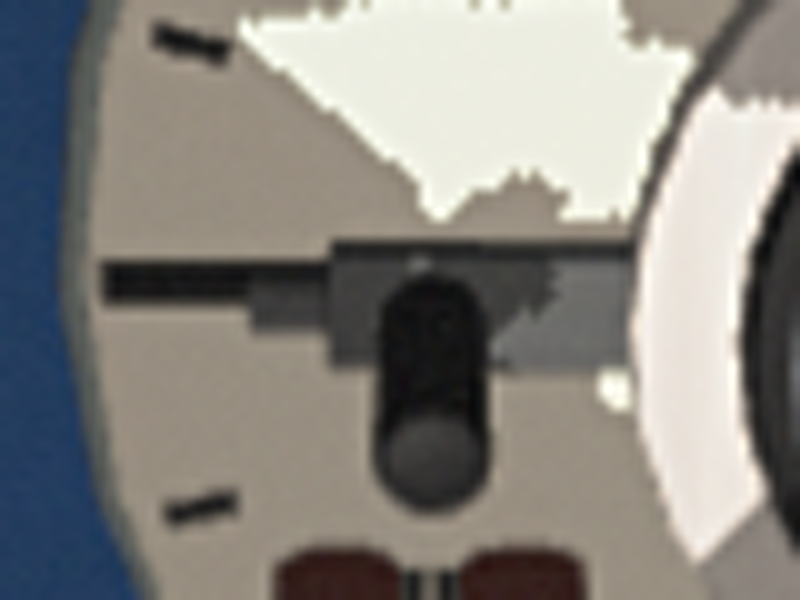

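```bash
python3 - <<'E'
from h import *
w=dict(np.load('w4.npz'))
g=lambda u,v,z:fish(w,210+(u+.5)/10-.5,165+(v+.5)/10-.5,z)
px=lambda P:(fishpx(w,P)+.5-[210,165])*10-.5
a=g(110,281,.053);b=g(240,282,.053)
m1=g(192,44,.053);p1=g(202,508,.053)
for Cc in((.5510,-.0663),(.5537,-.0685),(.554,-.0645)):
  A=lambda q:round(np.degrees(np.arctan2(q[1]-Cc[1],q[0]-Cc[0])),2)
  print('lm',A(a),A(b),'s-1,s+1',A(m1),A(p1),'tip z62/64',A(g(250,305,.062)),A(g(250,305,.064)),'arm top z66',A(g(400,311,.066)),'pintop',A(g(430,450,.11)),'r tip',np.hypot(*(g(250,305,.062)[:2]-Cc)))
  # predicted pixels of pointer edges if exactly on the mark
  t=np.radians((A(m1)+A(p1))/2); e=np.array([np.cos(t),np.sin(t)]); n=np.array([-e[1],e[0]])
  for z in(.060,.062,.064):
    print(z,[px([*(np.array(Cc)+.1*e+s*n),z]).round() for s in(-.0025,0,.0025)])
  print('pintop pred',px([*(np.array(Cc)+.08*e),.11]).round(), 'arm edges z66',[px([*(np.array(Cc)+.085*e+s*n),.066]).round() for s in(-.007,.007)])
E
```

```text
lm 130.81 130.8 s-1,s+1 115.58 146.13 tip z62/64 130.57 130.15 arm top z66 129.9 pintop 128.82 r tip 0.09836045955617749
0.06 [array([236., 282.]), array([237., 303.]), array([237., 324.])]
0.062 [array([235., 288.]), array([236., 309.]), array([236., 330.])]
0.064 [array([234., 294.]), array([235., 315.]), array([235., 336.])]
pintop pred [408. 476.] arm edges z66 [array([367., 263.]), array([367., 380.])]
lm 131.11 131.14 s-1,s+1 116.34 145.97 tip z62/64 130.92 130.51 arm top z66 130.35 pintop 129.33 r tip 0.1017895062569699
0.06 [array([266., 282.]), array([267., 303.]), array([267., 323.])]
0.062 [array([265., 288.]), array([266., 309.]), array([266., 329.])]
0.064 [array([264., 294.]), array([265., 315.]), array([265., 335.])]
pintop pred [443. 474.] arm edges z66 [array([397., 262.]), array([397., 379.])]
lm 132.52 132.76 s-1,s+1 117.42 147.78 tip z62/64 132.57 132.15 arm top z66 132.32 pintop 131.35 r tip 0.09900436963074252
0.06 [array([241., 279.]), array([242., 300.]), array([243., 320.])]
0.062 [array([240., 285.]), array([241., 306.]), array([242., 326.])]
0.064 [array([239., 291.]), array([240., 312.]), array([241., 332.])]
pintop pred [415. 466.] arm edges z66 [array([371., 256.]), array([374., 373.])]
```

```bash
python3 - <<'E'
from h import *
env.move_linear(pose(131.2,.03,.084)[0],rate=.2)
for th,o in((131.9,.019),(131.9,.0165)): env.move_linear(*pose(th,o,.084),rate=.03)
env.dwell(.2)
env.move_linear(pose(131.2,.03,.084)[0]);env.move_linear(*pose(131.2,.03,.22),rate=.2)
w=cam('wrist'); np.savez('w5.npz',**w); print(env.observe()['clock'])
a=np.load('w4.npz')['frame']
k=lambda f:cv2.resize(f[165:225,210:290],(560,420),interpolation=cv2.INTER_CUBIC)
cv2.imwrite('pics/w5.png',cv2.resize(w['frame'][165:225,210:290],(800,600),interpolation=cv2.INTER_CUBIC)[:,:,::-1])
E
```

```text
18.9167
```

View pics/w5.png

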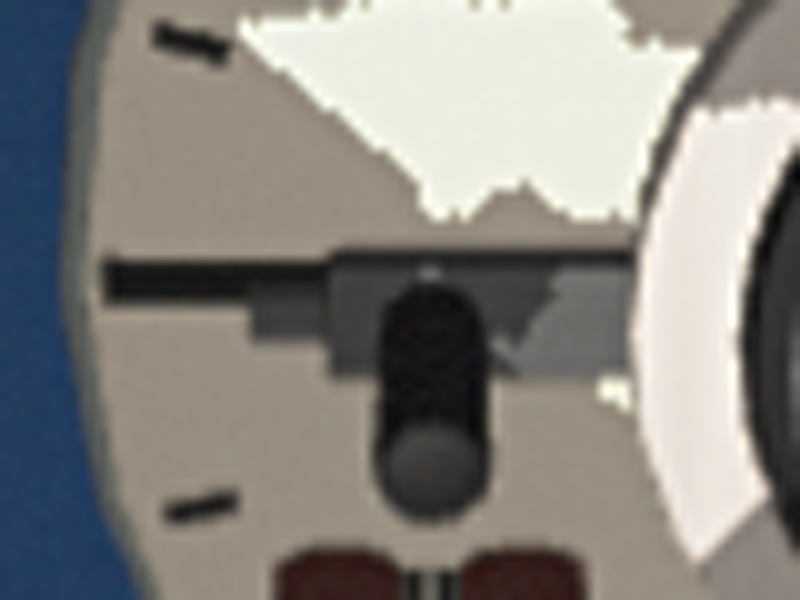

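```bash
python3 - <<'E'
from h import *
B=[.441,.3255]; o=[180,0,30]
env.move_to([*B,.16],o)
w=cam('wrist','w6.png'); np.savez('w6.npz',**w)
env.move_linear([*B,.085],rate=.15); env.dwell(.2); f0=np.mean([F() for _ in range(3)],0)
for z in np.arange(.073,.0519,-.001):
    env.move_linear([*B,z],rate=.03); d=F()-f0; print(round(z*1000),d.round(1)[2],end='; ')
    if d[2]>7: break
env.dwell(.2); print((F()-f0).round(1),env.observe()['tool_pos'])
cam('scene','s6.png')
env.move_linear([*B,.16],rate=.15); print(F()-f0,env.observe()['clock'])
E
```

```text
73 0.6; 72 0.1; 71 -0.2; 70 0.3; 69 0.7; 68 -0.3; 67 0.2; 66 0.9; 65 0.6; 64 1.1; 63 2.4; 62 2.1; 61 1.9; 60 2.5; 59 2.6; 58 2.7; 57 3.7; 56 7.3; [-0.   0.2  7.8] [0.44116318 0.32557415 0.0563222 ]
[0.7573517  0.01350808 0.5708573 ] 26.9583
```

```bash
python3 - <<'E'
from h import *
c=cam('top'); a=cv2.imread('pics/top0.png')
f=c['frame'][:,:,::-1]
o=np.zeros((540,800,3),'uint8'); o[:,:540]=cv2.resize(f[150:240,272:362],(540,540),interpolation=cv2.INTER_CUBIC)
o[:195,540:]=cv2.resize(f,(260,195)); o[200:395,540:]=cv2.resize(a,(260,195)); cv2.imwrite('pics/fin.png',o)
E
```

```text
(no output)
```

View pics/fin.png

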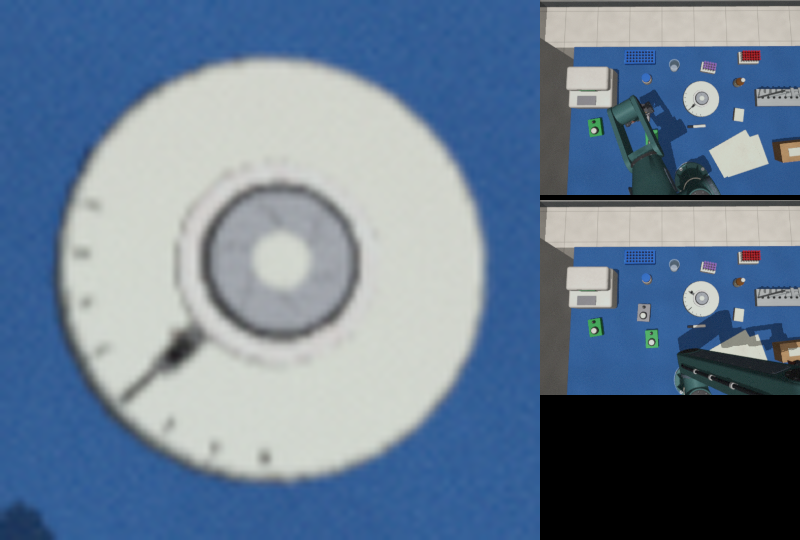

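The final view shows the pointer in line with the long mark (mark's outer end at about (125,400) in the crop). The bystanders that can be seen have not moved.

```bash
python3 -c "
from h import *
env.job_done(); print(env.observe()['clock'])"
```

```text
the job is handed in; nothing more can be done
the job is handed in; nothing more can be done
```

I pushed the iris lever onto the long mark, let go of it, then pressed and released the white lamp button, and handed the job in. The clock read about 27 s at the last check before that.

- **Lever:** I pushed it about 70° counter-clockwise by its pin with the closed fingers. The first push was left about 5° short on purpose. Two small corrections followed, each checked with the wrist camera. The last wrist picture put the lever arm and pin within about 0.5 mm of where they should be on the mark. The final top view also shows the pointer in line with the mark.
- **Button:** I pressed the one on the grey box. The fingers touched it at about 64 mm and reached the end stop at about 57 mm with 7.8 N, which matches the 7 mm travel. I then lifted clear to 160 mm.
- **Height estimate:** The button top turned out about 3 mm lower than I had estimated from the images.
- **Bystanders:** In the final top view, the ones I could see had not moved. The arm hid the grey switch box and one green look-alike, so I did not see the button back up or check that look-alike. The arm never went down near the look-alike.

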